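# Load two specimen mounts into the microscope's spring magazine

### The arm

A 6-joint arm with a two-finger parallel gripper is mounted at the origin on the work surface. World frame = base frame: x ahead of the robot, y to its left, z up, the work surface at z = 0. Lengths are in m, angles in rad, forces in N, time in s.
With the tool pointing down it reaches from about 0.325 to 0.85 m from the base axis. Payload 4.4 kg.
Tool frame: the origin (TCP) lies on the centre line of the jaws, within the pads' length; the fingertips stand 11 mm ahead of it and the grasp point (between the pads) lies 8 mm behind it; y points along the fingers, x is the direction in which the jaws open and shut, and the axes are right-handed (so a half turn about y gives the same grasp; the last joint's range is limited). The gripper opens to 94 mm and grips with 3 to 60 N. Pads are 16 mm wide; open, the fingers measure 119 mm over their backs; the gripper's body (75 mm by 177 mm) begins 78 mm behind the grasp point.
Start: joints at [1.107, 0.207, 1.542, -0, 1.393, -0.15], TCP at [0.177, 0.547, 0.216] pointing down, gripper open.
Joint ranges: [-2.73, 2.73], [-0.86, 2.22], [0.23, 2.46], [-1.11, 4.25], [0.08, 2.63], [-2.82, 2.82]. Speed limits (rad/s): [2.79, 2.79, 3.14, 3.14, 3.14, 3.14].

### API

Orientations are given as a unit quaternion [w, x, y, z].
In Python, from plant import bot gives the robot as it stands.
- The arm moves only by the tool move_arm, never from a script. Its argument "increments" is a list of rows, each a list of 6 numbers: the shift along the tool's x, y, z in units of 40 mm (1.0 is 40 mm), then the turn, a rotation vector about the tool's x, y, z in rad. A call has 1 to 5 rows; each row shifts and turns the commanded pose from where the row before left it, along the tool's axes as they then stand; what a row does not reach is not made up. A row lasts 1/10 s, in which the tool goes at most 50 mm and 8.59 degrees, less where a joint would pass 70% of its speed; a pose out of reach is approached as far as the arm can. A call is refused whole if a number of a shift passes 1 or a number of a turn 0.15, either way. A call with a gripper value outside its range is refused whole. "claw" is the opening, from -1 (shut) to 1 (fully open), set as the call begins (left out, the last holds). The fingers move at their own pace and stop on an object; the grip force is fixed at half the most. Time passes only in rows, so rows that do not move let the fingers close. It gives the time, the measured TCP pose, the force and the opening at its end, in the units of the state.
- bot.get_state(): the state, without advancing time (a new reading comes with each control period).
- bot.grab_frame(name): name is "scene" or "top" or "wrist"; returns a dict with "image" (420x560x3 uint8, blue, green, red), "fx", "fy", "cx", "cy" (pixels), "view" (4x4, takes a point from world to camera coordinates); the wrist camera has in their place "mount" (4x4, takes a point from camera to tool coordinates, whose origin is the TCP and whose axes are the tool frame's). Camera axes: x right, y down, z forward; pixel columns grow to the right and rows downward; lengths in m; the calibration is good to about 2 mm. A picture is of the moment at which its call begins: read the wrist's pose just before it. There is no depth.
- bot.hand_in(): hands the job in, once; it reports no verdict.
The state is a dict: "clock": time; "qpos": joint angles; "qvel": joint speeds; "joint_torque": joint torques, N m; "tool_pos": TCP position; "ee_rot": TCP orientation; "contact_force": force on the tool from outside, world axes, zero at the start; "torque": the same for the moment, N m; "grip_width": opening from 0.0 (shut) to 1.0 (fully open).
Only numpy, scipy, OpenCV 4.12 (cv2) and the standard library are available. Lean on these libraries where they do the work, as an engineer would, in place of code of your own. Each camera call takes 0.05 s, during which the arm holds its last target.

### The job

Load the spring magazine for the microscope: set the green specimen mount between the guide rods and press it down against the spring follower until both red catches snap in over it, let go of it, and then load the amber mount on top of it in the same way. Both must end up held below the catches with their polished faces up; leave the grey mount, the canister and the tweezers where they lie.

Things in the scene. Friction and masses are not known exactly. Their poses are not given: they have to be found in the camera images.
- magazine: Spring magazine fixed to the bench: white housing 110 (x) by 120 (y) by 60 mm high, with four steel guide rods and, at +y and -y, an aluminium tower (24 mm wide in x, 43 to 57 mm off the axis, top 130 mm up) carrying a red sprung catch. Origin: on the upright bore axis at bench height; z up, y through the catches. Place and yaw differ every time.
- magazine_mouth (a point): Bore axis at the tips of the four guide rods, 137 mm above the bench. Rods: 10 mm diameter, last 7 mm tapered as a lead-in, centres 31.5 mm from the axis, on the diagonals between the magazine's x and y, leaving a 53 mm bore. A mount let go here rests on the catches' slopes, underside roughly 3 to 6 mm above point magazine_catch, and sinks no further by itself.
- magazine_catch (a point): Bore axis at the catches' flat undersides, 120 mm up. Catch noses: 42 mm apart here, 12 mm high, sloping back to 56 mm apart at the top, so a mount pressed down spreads them. Press its top face 2 to 4 mm below this height; the catches snap in and the follower lifts it against them: its underside ends 22 mm below this point (44 mm with another mount above it).
- follower (a joint): Travel (m) of the blue follower plate (46 mm diameter) in the bore, sprung upward: 0 = top, upper face 118 mm above the bench; grows downward, about 0.020 with one mount held, 0.042 with two, 0.052 at the stop. Pushes up about 1 N at the top and 1 N more per 10 mm; with catches and friction, pressing in a mount takes about 3 to 12 N.
- catch_left (a joint): Joint (m) of the sprung red catch on the magazine's +y side: 0 = fully in (its usual place), grows as it is pushed outward, at most 0.007; a light spring (about 1.2 N) drives it back in. Pushed out about 0.002 to 0.006 while a mount passes.
- catch_right (a joint): Joint (m) of the sprung red catch on the magazine's -y side: 0 = fully in (its usual place), grows as it is pushed outward, at most 0.007; a light spring (about 1.2 N) drives it back in. Pushed out about 0.002 to 0.006 while a mount passes.
- mount_green: Resin cylinder (specimen mount), 50 mm diameter, 22 mm high, about 60 g, bottom edge chamfered 1.5 mm; green, with a dark rectangular mineral chip in its polished top face. Starts lying flat on the bench, polished face up. Origin: centre of its underside; z points out of the polished face.
- mount_amber: Resin cylinder (specimen mount), 50 mm diameter, 22 mm high, about 60 g, bottom edge chamfered 1.5 mm; amber-orange, with a dark rectangular mineral chip in its polished top face. Starts lying flat on the bench, polished face up. Origin: centre of its underside; z points out of the polished face.
- mount_grey: Resin cylinder (specimen mount), 50 mm diameter, 22 mm high, about 60 g, bottom edge chamfered 1.5 mm; grey; a bystander, not to be loaded, with a dark rectangular mineral chip in its polished top face. Starts lying flat on the bench, polished face up. Origin: centre of its underside; z points out of the polished face.
- canister: Bystander: small white upright canister with a black cap, 36 mm diameter, 50 mm high; origin at the centre of its underside.
- tweezers: Bystander: steel tweezers lying flat, about 103 mm long, 8 mm high; origin underneath, near the middle; x along them.
Not all that is in view belongs to the job. What is shaped like the mount_green but purple is not meant. Several things look just like the mount_amber: the one meant starts nearest to the robot's base.

How it is judged:
By the outcome, as a careful person would: the job done as asked, in the order asked, and still so for the second after the job is handed in, with the robot touching nothing.
It also fails if it takes over 72 s, if anything falls off the work surface, if the arm or the gripper's body presses on something with over 40 N, if the wrist force passes 120 N, or if a joint passes its speed limit or range.

## Working session

There is one attempt and no reset: what is moved stays moved. The work goes in short steps, Python scripts to look and compute and a tool call to move; the robot and the scene stay as the last step left them, time stands still between calls to the robot, and variables do not carry over. Pictures are saved under pics/ and viewed, and the job is handed in when it is done.

Besides the shell and the picture viewer there is one more tool, called after "Call:" as name(argument=value, ...) on one line, values as JSON. move_arm: Moves the arm, as the interface text tells. Its arguments: {"type":"object","properties":{"increments":{"type":"array","items":{"type":"array","items":{"type":"number"}}},"claw":{"type":"number"}},"required":["increments"]}

```bash
ls; mkdir -p pics
python3 - <<'E'
from plant import bot
import cv2,pickle
s=bot.get_state();print(s)
for n in("scene","top","wrist"):
    s=bot.get_state()
    f=bot.grab_frame(n);cv2.imwrite(f"pics/{n}0.png",f["image"]);pickle.dump((s,f),open(f"pics/{n}0.pkl","wb"))
    print(n,f["fx"],f["fy"],f["cx"],f["cy"],f.get("view"),f.get("mount"))
E
```

```text
pics
{'clock': 0.0, 'qpos': array([ 1.10651628e+00,  2.07373002e-01,  1.54294724e+00,  1.50470969e-05,
        1.39349745e+00, -1.50492303e-01]), 'qvel': array([-0.00185749,  0.00011878, -0.00061417,  0.00010796,  0.00045628,
       -0.00028849]), 'joint_torque': array([ 6.95964209e-04, -3.70882165e+01, -2.81421983e+01,  6.98293210e-02,
        3.62894847e-02, -1.90421370e-04]), 'tool_pos': array([0.17713001, 0.54621715, 0.21532066]), 'ee_rot': array([-0.57162716,  0.57234162,  0.41503128, -0.41643308]), 'contact_force': array([ 0.51139437, -0.3627283 ,  0.62365905]), 'torque': array([ 0.01407909,  0.01595457, -0.00071467]), 'grip_width': 0.9993400295530538}
scene 429.8506374656425 429.8506374656425 272.96705340721843 220.4903051149783 [[ 0.88060654  0.47347784  0.01873138 -0.4763193 ]
 [ 0.28757038 -0.50258897 -0.81529602 -0.092024  ]
 [-0.37661042  0.7233416  -0.57874133  1.29949566]
 [ 0.          0.          0.          1.        ]] None
top 497.5401313136091 497.5401313136091 278.3519679247848 210.24778021357076 [[ 4.00458609e-03 -9.99990878e-01  1.48567789e-03 -2.83164490e-02]
 [-9.77326896e-01 -4.22833704e-03 -2.11693787e-01  5.58817093e-01]
 [ 2.11698138e-01 -6.04246963e-04 -9.77334913e-01  8.43680119e-01]
 [ 0.00000000e+00  0.00000000e+00  0.00000000e+00  1.00000000e+00]] None
wrist 377.84956129530156 377.84956129530156 283.30617533096296 206.7484982804682 None [[ 9.99998599e-01 -6.12789095e-04 -1.55783860e-03 -8.78484722e-04]
 [ 1.32490050e-03 -2.79103541e-01  9.60260099e-01 -1.68216186e-01]
 [-1.02323519e-03 -9.60260818e-01 -2.79102338e-01  8.15694005e-02]
 [ 0.00000000e+00  0.00000000e+00  0.00000000e+00  1.00000000e+00]]
```

View pics/scene0.png

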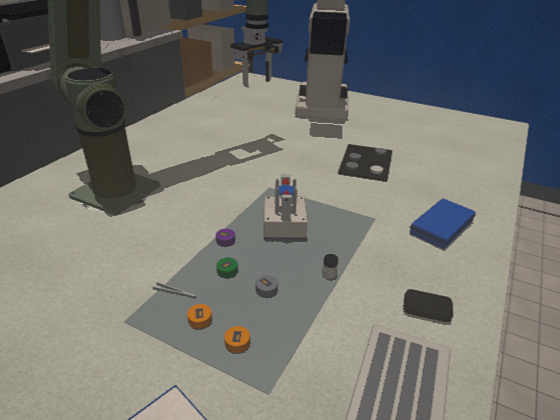

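View pics/top0.png

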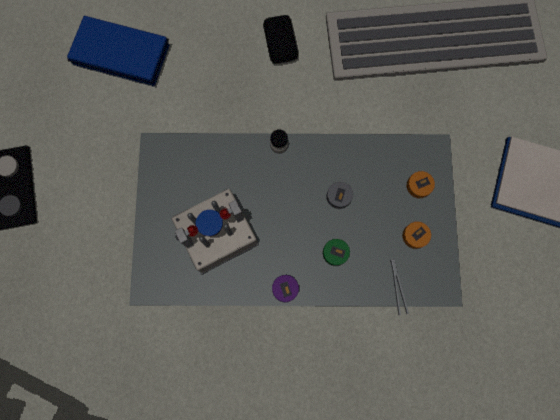

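View pics/wrist0.png

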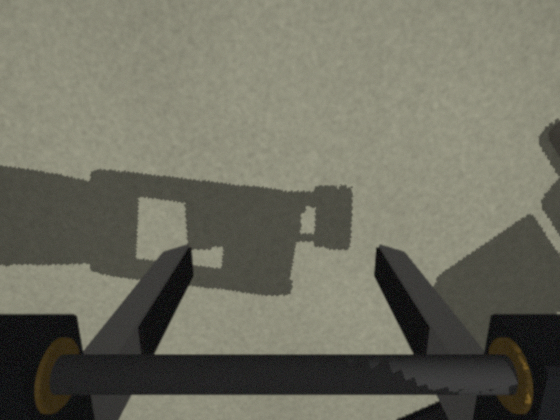

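```bash
cat > h.py <<'E'
import cv2,numpy as np,pickle
from scipy.spatial.transform import Rotation as R
def T_of(s):
    T=np.eye(4);q=s["ee_rot"];T[:3,:3]=R.from_quat([q[1],q[2],q[3],q[0]]).as_matrix();T[:3,3]=s["tool_pos"];return T
def ext(f,s=None): # cam->world
    return np.linalg.inv(f["view"]) if f.get("view") is not None else T_of(s)@f["mount"]
def cast(f,uv,z,s=None):
    E=ext(f,s);d=E[:3,:3]@np.array([(uv[0]-f["cx"])/f["fx"],(uv[1]-f["cy"])/f["fy"],1]);o=E[:3,3]
    return o+d*(z-o[2])/d[2]
def proj(f,p,s=None):
    c=np.linalg.inv(ext(f,s))@np.append(p,1);return np.array([f["fx"]*c[0]/c[2]+f["cx"],f["fy"]*c[1]/c[2]+f["cy"]])
def grab(n,name):
    from plant import bot
    s=bot.get_state();f=bot.grab_frame(n);cv2.imwrite(f"pics/{name}.png",f["image"]);pickle.dump((s,f),open(f"pics/{name}.pkl","wb"));return s,f
def blobs(img,hlo,hhi,smin=120,vmin=50,amin=30):
    h=cv2.cvtColor(img,cv2.COLOR_BGR2HSV)
    m=cv2.inRange(h,(hlo,smin,vmin),(hhi,255,255))
    cs,_=cv2.findContours(m,cv2.RETR_EXTERNAL,cv2.CHAIN_APPROX_NONE)
    return [c for c in cs if cv2.contourArea(c)>=amin]
E
python3 - <<'E'
from h import *
print("tool axes",np.round(T_of(pickle.load(open("pics/top0.pkl","rb"))[0])[:3,:3],3))
for n in("top","scene"):
    s,f=pickle.load(open(f"pics/{n}0.pkl","rb"))
    for nm,a,b in(("orange",8,25),("green",45,85),("purple",125,165),("blue",105,122),("red",0,7),("red2",172,180)):
        for c in blobs(f["image"],a,b,100,60,8):
            (x,y),r=cv2.minEnclosingCircle(c);z=.022 if nm in("orange","green","purple") else .128
            p=cast(f,(x,y),z);print(n,nm,(round(x),round(y)),round(r,1),cv2.contourArea(c),np.round(p,4),round(np.hypot(*p[:2]),3))
img=pickle.load(open("pics/top0.pkl","rb"))[1]["image"]
cv2.imwrite("pics/topmag.png",cv2.resize(img[175:285,155:275],None,fx=5,fy=5,interpolation=cv2.INTER_CUBIC))
cv2.imwrite("pics/topmnt.png",cv2.resize(img[165:320,265:445],None,fx=4,fy=3.8,interpolation=cv2.INTER_CUBIC))
E
```

```text
tool axes [[ 0.309 -0.001 -0.951]
 [ 0.951 -0.002  0.309]
 [-0.002 -1.     0.   ]]
top orange (286, 290) 3.2 12.0 [ 0.4178 -0.0406  0.022 ] 0.42
top orange (338, 251) 3.2 9.0 [ 0.49   -0.1383  0.022 ] 0.509
top orange (417, 234) 13.7 522.5 [ 0.5229 -0.2868  0.022 ] 0.596
top orange (340, 196) 3.0 11.5 [ 0.5954 -0.1444  0.022 ] 0.613
top orange (421, 183) 13.3 492.0 [ 0.6215 -0.2998  0.022 ] 0.69
top green (336, 251) 13.0 482.5 [ 0.4893 -0.1341  0.022 ] 0.507
top purple (285, 288) 13.3 519.0 [ 0.4216 -0.039   0.022 ] 0.423
top blue (209, 222) 13.6 505.5 [0.5234 0.0903 0.128 ] 0.531
top blue (532, 186) 46.7 198.0 [ 0.5872 -0.4565  0.128 ] 0.744
top blue (116, 46) 49.9 3782.0 [0.8451 0.2681 0.128 ] 0.887
top red (191, 231) 5.4 40.5 [0.5083 0.1189 0.128 ] 0.522
top red (225, 214) 5.4 42.5 [0.5374 0.0633 0.128 ] 0.541
scene orange (237, 339) 13.9 533.0 [ 0.6293 -0.3111  0.022 ] 0.702
scene orange (199, 316) 13.2 467.0 [ 0.5306 -0.2983  0.022 ] 0.609
scene orange (238, 62) 3.4 10.0 [-0.3754  1.2968  0.022 ] 1.35
scene orange (192, 60) 24.8 955.5 [-0.6106  1.1979  0.022 ] 1.345
scene orange (202, 20) 37.3 137.5 [-1.2342  2.1545  0.022 ] 2.483
scene green (226, 264) 9.8 200.0 [ 0.4931 -0.1403  0.022 ] 0.513
scene purple (225, 234) 9.0 139.5 [ 0.4265 -0.0457  0.022 ] 0.429
scene blue (443, 218) 31.7 1340.0 [0.9055 0.141  0.128 ] 0.916
scene blue (286, 189) 7.3 77.0 [0.5348 0.0744 0.128 ] 0.54
scene blue (261, 64) 10.9 191.5 [-0.0683  1.0105  0.128 ] 1.013
scene blue (185, 33) 4.3 21.5 [-0.7392  1.3141  0.128 ] 1.508
scene blue (228, 26) 21.3 422.0 [-0.6433  1.6159  0.128 ] 1.739
scene blue (452, 94) 142.1 24888.0 [0.7778 1.0413 0.128 ] 1.3
scene blue (292, 37) 44.5 2767.0 [-0.1771  1.5565  0.128 ] 1.567
scene blue (240, 2) 5.9 37.5 [-1.0548  2.4094  0.128 ] 2.63
scene red (285, 181) 3.3 21.0 [0.5168 0.1064 0.128 ] 0.528
```

View pics/topmag.png

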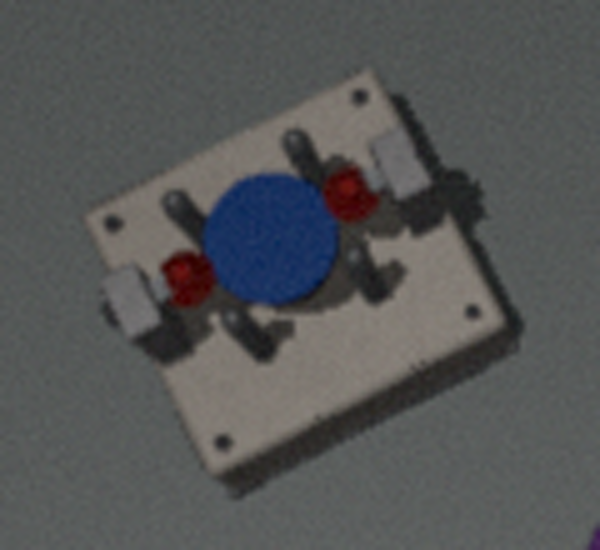

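View pics/topmnt.png

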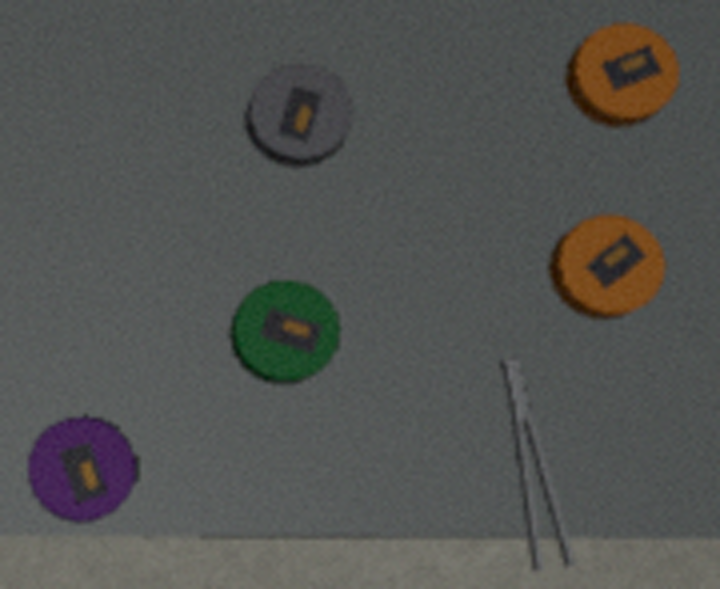

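Candidates: green (337,252), purple look‑alike (286,288) is rejected. Of the two ambers, (418,235) is at r≈0.60 m and (421,184) at r≈0.69 m, so I choose (418,235). The crop shows the magazine with the blue follower at (209,222) and the catches at (191,231) and (225,214), giving a yaw of about 28°. First I turn the jaws along the magazine x axis.

Call:
move_arm(increments=[[0, 0, 0, 0, 0.15, 0], [0, 0, 0, 0, 0.15, 0], [0, 0, 0, 0, 0.15, 0], [0, 0, 0, 0, 0.15, 0], [0, 0, 0, 0, 0.15, 0]], claw=1)

```text
clock: 0.65
tool_pos: [0.1774, 0.5466, 0.216]
ee_rot: [-0.685, 0.685, 0.175, -0.175]
contact_force: [1.0, -0.5, -0.0]
grip_width: 0.997
```

```bash
cat >> h.py <<'E'
def togo(target,heading=None,s=None):
    from plant import bot
    s=s or bot.get_state();T=T_of(s)
    d=T[:3,:3].T@(np.array(target)-T[:3,3])/.04
    h=np.arctan2(T[1,0],T[0,0])
    print("clock",round(s["clock"],2),"pos",np.round(T[:3,3],4),"head",round(h,4),"yaxis",np.round(T[:3,1],3),"F",np.round(s["contact_force"],1),"grip",round(s["grip_width"]*94,1),"mm")
    print("togo units",np.round(d,3),"norm",round(np.linalg.norm(d),2), "" if heading is None else f"turn_y {h-heading:.4f}")
E
python3 -c "
from h import *
togo([.523,.09,.215],.482)"
```

```text
clock 0.65 pos [0.1774 0.5466 0.216 ] head 0.5008 yaxis [-0.    -0.001 -1.   ] F [ 1.  -0.5 -0. ] grip 93.7 mm
togo units [  2.1     0.03  -14.162] norm 14.32 turn_y 0.0188
```

Call:
move_arm(increments=[[0.14, 0, -0.944, 0, 0.019, 0], [0.14, 0, -0.944, 0, 0, 0], [0.14, 0, -0.944, 0, 0, 0], [0.14, 0, -0.944, 0, 0, 0], [0.14, 0, -0.944, 0, 0, 0]])

```text
clock: 1.15
tool_pos: [0.2917, 0.3923, 0.2161]
ee_rot: [-0.686, 0.686, 0.171, -0.171]
contact_force: [0.0, 0.4, 0.5]
grip_width: 0.999
```

Call:
move_arm(increments=[[0.14, 0, -0.944, 0, 0, 0], [0.14, 0, -0.944, 0, 0, 0], [0.14, 0, -0.944, 0, 0, 0], [0.14, 0, -0.944, 0, 0, 0], [0.14, 0, -0.944, 0, 0, 0]])

```text
clock: 1.65
tool_pos: [0.405, 0.2387, 0.2163]
ee_rot: [0.686, -0.686, -0.171, 0.171]
contact_force: [-0.3, 0.5, 0.7]
grip_width: 0.997
```

```bash
python3 -c "
from h import *
togo([.523,.09,.215],.482)"
```

```text
clock 1.65 pos [0.405  0.2387 0.2163] head 0.488 yaxis [-0. -0. -1.] F [-0.3  0.5  0.7] grip 93.7 mm
togo units [ 0.862  0.031 -4.665] norm 4.74 turn_y 0.0060
```

Call:
move_arm(increments=[[0.17, 0, -0.933, 0, 0.006, 0], [0.17, 0, -0.933, 0, 0, 0], [0.17, 0, -0.933, 0, 0, 0], [0.17, 0, -0.933, 0, 0, 0], [0.17, 0, -0.933, 0, 0, 0]])

```text
clock: 2.15
tool_pos: [0.5219, 0.0892, 0.2161]
ee_rot: [0.687, -0.687, -0.168, 0.169]
contact_force: [-0.5, 0.8, 0.2]
grip_width: 1.0
```

Call:
move_arm(increments=[[0, 0, 0, 0, 0, 0], [0, 0, 0, 0, 0, 0]])

```text
clock: 2.35
tool_pos: [0.5212, 0.0901, 0.2159]
ee_rot: [0.687, -0.687, -0.168, 0.169]
contact_force: [0.4, 0.7, 0.7]
grip_width: 1.004
```

```bash
python3 -c "
from h import *
togo([.523,.09,.215],.482)
grab('wrist','w_mag')"
```

```text
clock 2.35 pos [0.5212 0.0901 0.2159] head 0.4801 yaxis [-0.001  0.    -1.   ] F [0.4 0.7 0.7] grip 94.3 mm
togo units [ 0.039  0.022 -0.023] norm 0.05 turn_y -0.0019
```

View pics/w_mag.png

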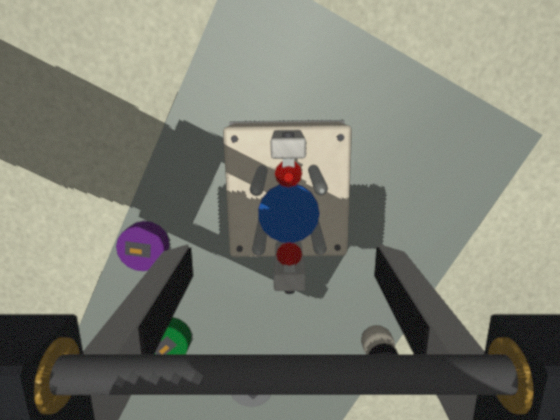

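Run:
```python
from h import *
s,f=pickle.load(open("pics/w_mag.pkl","rb"));img=f["image"]
cv2.imwrite("pics/w_magc.png",cv2.resize(cv2.convertScaleAbs(img[115:305,215:355],alpha=1.5,beta=20),None,fx=4,fy=3.15,interpolation=cv2.INTER_CUBIC)) if 0 else cv2.imwrite("pics/w_magc.png",cv2.resize(cv2.convertScaleAbs(img[115:305,205:375],alpha=1.6,beta=20),None,fx=3.1,fy=3.1,interpolation=cv2.INTER_CUBIC))
for nm,a,b,z in(("blue",105,122,.118),("red",0,7,.126),("red2",172,180,.126)):
    for c in blobs(img,a,b,90,30,20):
        if abs(c[:,0,0].mean()-289)>60: continue
        (x,y)=cv2.fitEllipse(c)[0];print(nm,x,y,cv2.contourArea(c),cast(f,(x,y),z,s))
        if nm=="blue":
            P=np.array([cast(f,q,z,s)[:2] for q in c[:,0]]);print(cv2.minEnclosingCircle(P.astype(np.float32)),cv2.fitEllipse((P*1000).astype(np.float32)))
```

```text
blue 288.30853271484375 213.25387573242188 2663.0 [0.52419607 0.08991456 0.118     ]
((0.5242724418640137, 0.08981914818286896), 0.02301187999546528) ((524.4119262695312, 89.48719024658203), (43.69272232055664, 44.30683517456055), 128.46200561523438)
red 288.7256774902344 254.05308532714844 419.5 [0.53787889 0.06428468 0.126     ]
red 288.1532287597656 173.6196746826172 431.0 [0.50951344 0.11750388 0.126     ]
```

View pics/w_magc.png

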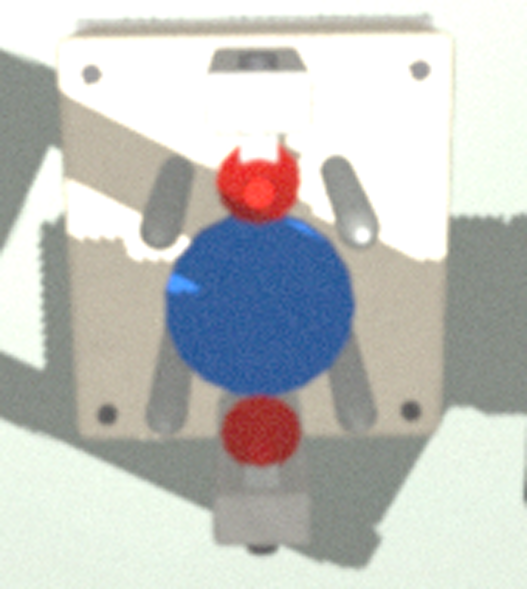

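Run:
```python
from h import *
s,f=pickle.load(open("pics/w_mag.pkl","rb"))
def go(n,pts,z):
    P=np.array([cast(f,(x/3.1+205,y/3.1+115),z,s)[:2] for x,y in pts])
    print(n,"mean",P.mean(0).round(4),"x-yaw",[round(float(np.degrees(np.arctan2(*(P[j]-P[i])[::-1]))),2) for i,j in((0,1),(2,3))],"y-yaw",[round(float(np.degrees(np.arctan2(*(P[i]-P[j])[::-1])))-90,2) for i,j in((0,2),(1,3))],"sides",np.round([np.linalg.norm(P[0]-P[1]),np.linalg.norm(P[0]-P[2]),np.linalg.norm(P[2]-P[3])],4))
go("screws",[(91,74),(420,70),(107,415),(410,411)],.06)
go("rods",[(159,232),(362,234),(165,418),(358,417)],.137)
s,f=pickle.load(open("pics/top0.pkl","rb"))
print("top rods",np.mean([cast(f,p,.137)[:2] for p in((214,202.6),(190,214.6),(226,225.4),(201.4,239))],0),"blue",cast(f,(209,222),.118))
```

```text
screws mean [0.5251 0.0887] x-yaw [28.15, 28.3] y-yaw [28.1, 28.17] sides [0.0901 0.1005 0.0902]
rods mean [0.5243 0.0906] x-yaw [26.89, 27.81] y-yaw [28.11, 27.86] sides [0.044  0.0435 0.0439]
top rods [0.5247105  0.09029178] blue [0.52553722 0.09098955 0.118     ]
```

```bash
python3 -c "
from h import *
togo([.490,-.135,.12],.491)"
```

```text
clock 2.4 pos [0.5208 0.0909 0.2159] head 0.4816 yaxis [-0.001  0.    -1.   ] F [-0.6  0.1 -0.5] grip 93.8 mm
togo units [-3.294  2.397 -4.651] norm 6.18 turn_y -0.0094
```

Call:
move_arm(increments=[[-0.5, 0, -0.75, 0, -0.009, 0], [-0.5, 0, -0.75, 0, 0, 0], [-0.5, 0, -0.75, 0, 0, 0], [-0.5, 0.5, -0.75, 0, 0, 0], [-0.5, 0.6, -0.75, 0, 0, 0]])

```text
clock: 2.9
tool_pos: [0.5042, -0.0887, 0.1735]
ee_rot: [-0.685, 0.686, 0.174, -0.172]
contact_force: [-0.5, 0.1, -0.5]
grip_width: 0.999
```

Call:
move_arm(increments=[[-0.5, 0.6, -0.6, 0, 0, 0], [-0.3, 0.7, -0.3, 0, 0, 0], [0, 0, 0, 0, 0, 0], [0, 0, 0, 0, 0, 0]])

```text
clock: 3.3
tool_pos: [0.4919, -0.1341, 0.1204]
ee_rot: [0.686, -0.685, -0.172, 0.172]
contact_force: [-1.1, 0.3, 0.3]
grip_width: 1.0
```

Run:
```python
from h import *
togo([.490,-.135,.12],.491)
s,f=grab('wrist','w_grn')
for c in blobs(f["image"],45,85,90,30,200):
    P=np.array([cast(f,q,.022,s)[:2] for q in c[:,0]])*1000
    print(cv2.contourArea(c),c[:,0].mean(0),cv2.minEnclosingCircle(P.astype(np.float32)),cv2.fitEllipse(P.astype(np.float32)))
```

```text
clock 3.3 pos [ 0.4919 -0.1341  0.1204] head 0.4916 yaxis [-0.001  0.001 -1.   ] F [-1.1  0.3  0.3] grip 94.0 mm
togo units [-0.052  0.009  0.004] norm 0.05 turn_y 0.0006
3433.0 [279.90526316 209.72631579] ((488.27557373046875, -135.35694885253906), 26.120418548583984) ((488.4486389160156, -135.47763061523438), (48.12730407714844, 51.53963088989258), 25.537424087524414)
```

View pics/w_grn.png

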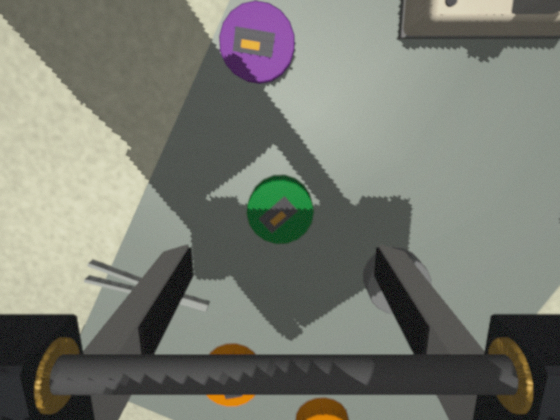

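```bash
cat >> h.py <<'E'
def topface(f,s,hlo,hhi,z=.022,near=None,smin=90,vmin=30):
    """circle fit to far (from camera nadir) part of rim at height z"""
    from scipy.optimize import least_squares
    E=ext(f,s)
    for c in blobs(f["image"],hlo,hhi,smin,vmin,400):
        c=cv2.convexHull(c)
        poly=np.concatenate([np.linspace(a,b,6)[:-1] for a,b in zip(c[:,0].astype(float),np.roll(c[:,0],-1,0))])
        P=np.array([cast(f,q,z,s)[:2] for q in poly]);m=cv2.minEnclosingCircle((P*1000).astype(np.float32))[0];m=np.array(m)/1000
        d=m-E[:2,3];d/=np.linalg.norm(d);Q=P[(P-m)@d>0.0]
        r=least_squares(lambda p:np.hypot(*(Q-p[:2]).T)-p[2],[*m,.025]);r5=least_squares(lambda p:np.hypot(*(Q-p[:2]).T)-.0248,m)
        print("blob",poly.mean(0).round(1),"enc",m.round(4),"free",r.x.round(4),"R24.8",r5.x.round(4),"rms",np.sqrt((r.fun**2).mean()).round(5))
E
python3 - <<'E'
from h import *
s,f=pickle.load(open("pics/w_grn.pkl","rb"));topface(f,s,45,85)
T=T_of(s);print("heading-z axis",T[:2,2])
s,f=pickle.load(open("pics/w_mag.pkl","rb"));topface(f,s,105,122,.118)
togo([.489,-.1365,.013],.491)
E
```

```text
blob [281.5 212.4] enc [ 0.4883 -0.1354] free [ 0.4891 -0.1367  0.0243] R24.8 [ 0.4888 -0.1361] rms 9e-05
heading-z axis [-0.47207973  0.88155426]
blob [290.2 212.4] enc [0.5243 0.0898] free [0.5244 0.0895 0.0222] R24.8 [0.5225 0.0925] rms 0.00026
clock 3.35 pos [ 0.493  -0.1343  0.1215] head 0.4924 yaxis [ 0.001  0.    -1.   ] F [ 0.8 -0.3  0.9] grip 94.0 mm
togo units [-1.170e-01  2.711e+00  2.000e-03] norm 2.71 turn_y 0.0014
```

Call:
move_arm(increments=[[-0.09, 0.8, -0.02, 0, 0, 0], [0, 0.8, 0, 0, 0, 0], [0, 0.6, 0, 0, 0, 0], [0, 0.45, 0, 0, 0, 0], [0, 0, 0, 0, 0, 0]])

```text
clock: 3.85
tool_pos: [0.489, -0.136, 0.0137]
ee_rot: [0.686, -0.685, -0.172, 0.173]
contact_force: [0.4, -0.2, -0.2]
grip_width: 1.002
```

Run:
```python
from h import *
togo([.489,-.1365,.014],.491)
s,f=grab('wrist','w_grn2')
```

```text
clock 3.85 pos [ 0.489  -0.136   0.0137] head 0.4933 yaxis [-0.002  0.001 -1.   ] F [ 0.4 -0.2 -0.2] grip 94.2 mm
togo units [-0.007 -0.008 -0.01 ] norm 0.01 turn_y 0.0023
```

View pics/w_grn2.png

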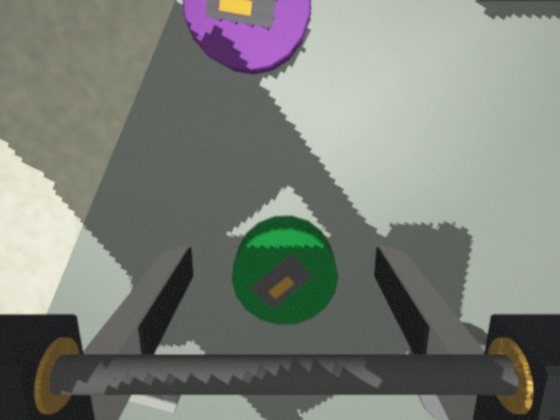

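```bash
cat >> h.py <<'E'
def intool(s,p): return (np.linalg.inv(T_of(s))@np.append(p,1))[:3]
E
python3 - <<'E'
from h import *
s,f=pickle.load(open("pics/w_grn2.pkl","rb"));topface(f,s,45,85)
for p in((.489,-.1365,.022),):print(intool(s,p))
E
```

```text
blob [285.8 270. ] enc [ 0.4877 -0.1338] free [ 0.4887 -0.1364  0.0245] R24.8 [ 0.4886 -0.1361] rms 0.00012
[-0.00028049 -0.00830571 -0.00039017]
```

Call:
move_arm(increments=[[0, 0, 0, 0, 0, 0], [0, 0, 0, 0, 0, 0], [0, 0, 0, 0, 0, 0], [0, 0, 0, 0, 0, 0], [0, 0, 0, 0, 0, 0]], claw=-1)

```text
clock: 4.4
tool_pos: [0.4898, -0.1382, 0.0149]
ee_rot: [-0.686, 0.686, 0.172, -0.172]
contact_force: [0.1, 0.1, 1.1]
grip_width: 0.609
```

Run:
```python
from h import *
s,f=grab('wrist','w_grn3')
topface(f,s,45,85)
togo([.489,-.1365,.014],.491,s)
```

```text
blob [288. 264.] enc [ 0.4873 -0.1338] free [ 0.4885 -0.1362  0.0245] R24.8 [ 0.4882 -0.1358] rms 0.0001
clock 4.4 pos [ 0.4898 -0.1382  0.0149] head 0.4909 yaxis [ 0.001 -0.    -1.   ] F [0.1 0.1 1.1] grip 57.2 mm
togo units [0.002 0.021 0.046] norm 0.05 turn_y -0.0001
```

View pics/w_grn3.png

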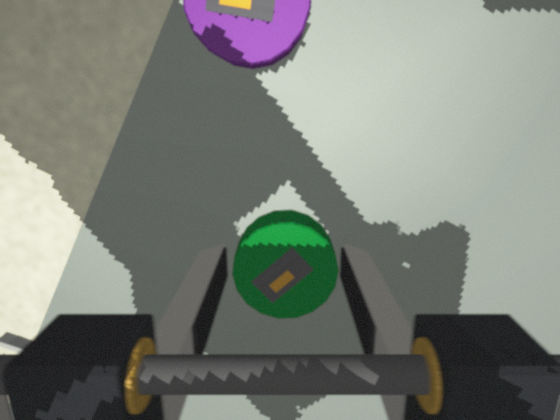

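Call:
move_arm(increments=[[0, 0, 0, 0, 0, 0], [0, 0, 0, 0, 0, 0], [0, 0, 0, 0, 0, 0]])

```text
clock: 4.75
tool_pos: [0.4897, -0.1381, 0.0146]
ee_rot: [-0.686, 0.686, 0.172, -0.172]
contact_force: [-0.8, 0.7, 2.9]
grip_width: 0.525
```

Run:
```python
from h import *
s,f=grab('wrist','w_grn4')
topface(f,s,45,85)
togo([.489,-.1365,.014],.491,s)
```

```text
blob [281. 267.] enc [ 0.4868 -0.1342] free [ 0.4875 -0.1361  0.025 ] R24.8 [ 0.4876 -0.1363] rms 0.00016
clock 4.75 pos [ 0.4897 -0.1381  0.0146] head 0.4909 yaxis [ 0. -0. -1.] F [-0.8  0.7  2.9] grip 49.4 mm
togo units [0.004 0.015 0.042] norm 0.05 turn_y -0.0001
```

View pics/w_grn4.png

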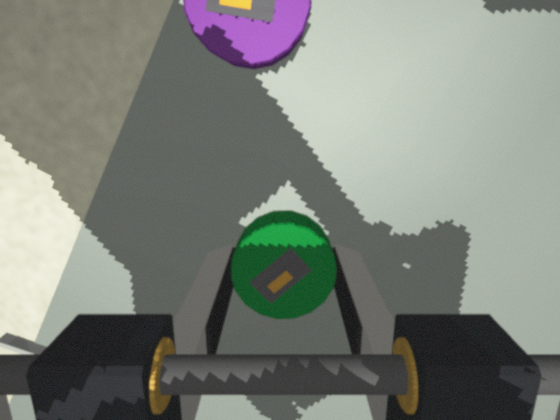

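Call:
move_arm(increments=[[0, -0.3, 0, 0, 0, 0], [0, -0.9, 0, 0, 0, 0], [0, -1, 0, 0, 0, 0], [0, -1, 0, 0, 0, 0], [0, -1, 0, 0, 0, 0]])

```text
clock: 5.3
tool_pos: [0.4891, -0.1378, 0.1845]
ee_rot: [-0.686, 0.686, 0.172, -0.172]
contact_force: [1.1, -0.5, -0.3]
grip_width: 0.522
```

Run:
```python
from h import *
togo([.5252,.0885,.18],.491)
```

```text
clock 5.3 pos [ 0.4891 -0.1378  0.1845] head 0.491 yaxis [ 0. -0. -1.] F [ 1.1 -0.5 -0.3] grip 49.1 mm
togo units [3.463 0.111 4.564] norm 5.73 turn_y -0.0000
```

Call:
move_arm(increments=[[0.58, 0, 0.76, 0, 0, 0], [0.58, 0, 0.76, 0, 0, 0], [0.58, 0, 0.76, 0, 0, 0], [0.58, 0, 0.76, 0, 0, 0], [0.58, 0, 0.76, 0, 0, 0]])

```text
clock: 5.8
tool_pos: [0.5201, 0.0522, 0.1831]
ee_rot: [-0.686, 0.686, 0.172, -0.172]
contact_force: [0.8, 0.4, -0.2]
grip_width: 0.525
```

Call:
move_arm(increments=[[0.56, 0.05, 0.76, 0, 0, 0], [0, 0, 0, 0, 0, 0], [0, 0, 0, 0, 0, 0], [0, 0, 0, 0, 0, 0]])

```text
clock: 6.2
tool_pos: [0.5254, 0.0874, 0.1806]
ee_rot: [-0.686, 0.686, 0.172, -0.172]
contact_force: [0.2, -0.2, -0.1]
grip_width: 0.526
```

Run:
```python
from h import *
s,f=grab('wrist','w_m1')
togo([.5252,.0885,.18],.491,s)
s2,f2=grab('top','t_m1');s3,f3=grab('scene','s_m1')
cv2.imwrite('pics/t_m1c.png',cv2.resize(f2["image"][150:300,130:300],None,fx=3.5,fy=3.5))
cv2.imwrite('pics/s_m1c.png',cv2.resize(f3["image"][100:250,200:370],None,fx=3.5,fy=3.5))
```

```text
clock 6.2 pos [0.5254 0.0874 0.1806] head 0.4905 yaxis [-0.    -0.001 -1.   ] F [ 0.2 -0.2 -0.1] grip 49.4 mm
togo units [0.008 0.015 0.027] norm 0.03 turn_y -0.0005
```

View pics/w_m1.png

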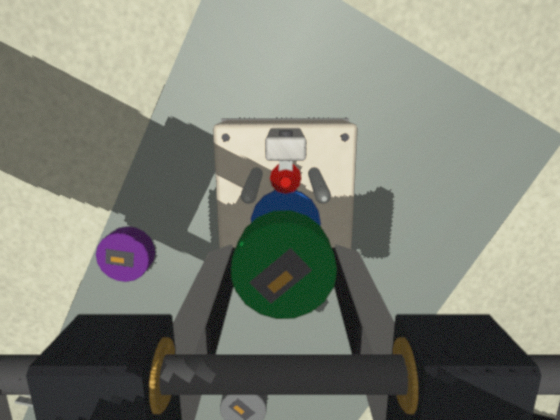

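View pics/s_m1c.png

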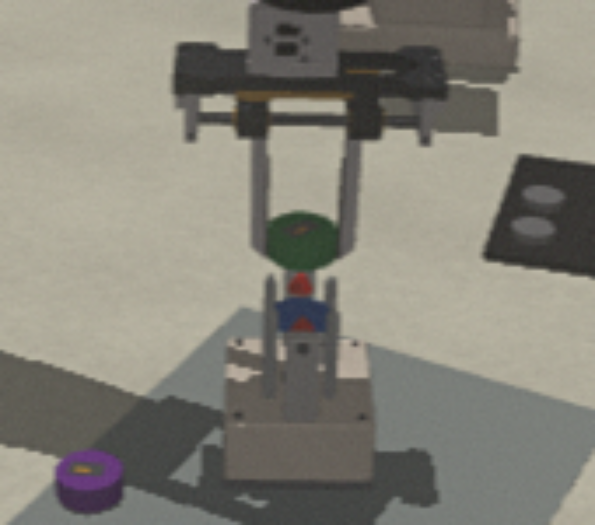

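View pics/t_m1c.png

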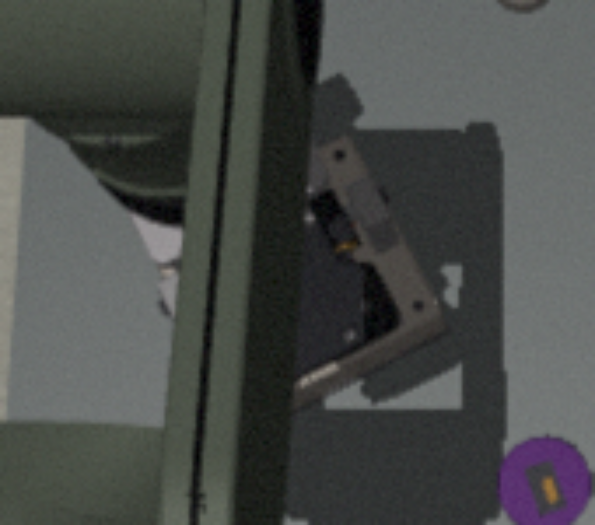

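```bash
cat > mc.py <<'E'
from h import *
import sys
s,f=pickle.load(open(f"pics/{sys.argv[1]}.pkl","rb"));img=f["image"]
zt=s["tool_pos"][2]+.008
topface(f,s,*map(int,sys.argv[2:4]),zt)
# rod tips/ screws: dark blob centroids in housing top
g=cv2.cvtColor(img,cv2.COLOR_BGR2GRAY)
def dot(x,y,r=6):
    w=255-g[y-r:y+r+1,x-r:x+r+1].astype(float);w=np.clip(w-np.percentile(w,70),0,None);Y,X=np.mgrid[-r:r+1,-r:r+1];return x+(w*X).sum()/w.sum(),y+(w*Y).sum()/w.sum()
A=[cast(f,dot(*map(int,a.split(","))),.06,s) for a in sys.argv[4:6]]
m=(A[0]+A[1])/2;ex=A[1]-A[0];yaw=np.arctan2(ex[1],ex[0]);ax=m[:2]-.05025*np.array([-np.sin(yaw),np.cos(yaw)])
print("axis from screws",ax.round(4),"yaw",yaw.round(4),"dist",np.linalg.norm(ex).round(4),"axis in tool",intool(s,[*ax,zt]).round(4))
E
python3 mc.py w_m1 45 85 226,137 345,137
python3 - <<'E'
from h import *
s,f=pickle.load(open("pics/w_m1.pkl","rb"))
for p in((.5243,.0903,.137),):print(intool(s,p).round(4))
E
```

```text
blob [285.1 266.3] enc [0.5223 0.0919] free [0.523 0.09  0.025] R24.8 [0.5231 0.0898] rms 0.00016
axis from screws [0.525  0.0886] yaw 0.4923 dist 0.09 axis in tool [ 0.0002 -0.008   0.0013]
[0.0004 0.0436 0.0031]
```

Call:
move_arm(increments=[[0, 0.4, 0, 0, 0, 0], [0, 0.3, 0, 0, 0, 0], [0, 0.15, 0, 0, 0, 0], [0, 0.1, 0, 0, 0, 0], [0, 0, 0, 0, 0, 0]])

```text
clock: 6.85
tool_pos: [0.5252, 0.0879, 0.1418]
ee_rot: [0.686, -0.686, -0.171, 0.172]
contact_force: [0.3, 0.7, 0.6]
grip_width: 0.523
```

Run:
```python
from h import *
s,f=grab('wrist','w_m2')
togo([.5257,.0875,.1092],.491,s)
s3,f3=grab('scene','s_m2')
cv2.imwrite('pics/s_m2c.png',cv2.resize(f3["image"][100:250,200:370],None,fx=3.5,fy=3.5))
```

```text
clock 6.85 pos [0.5252 0.0879 0.1418] head 0.4907 yaxis [-0.001 -0.    -1.   ] F [0.3 0.7 0.6] grip 49.1 mm
togo units [ 0.008  0.815 -0.016] norm 0.81 turn_y -0.0003
```

View pics/w_m2.png

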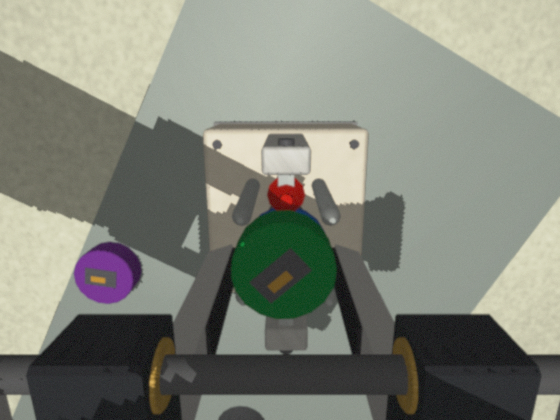

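View pics/s_m2c.png

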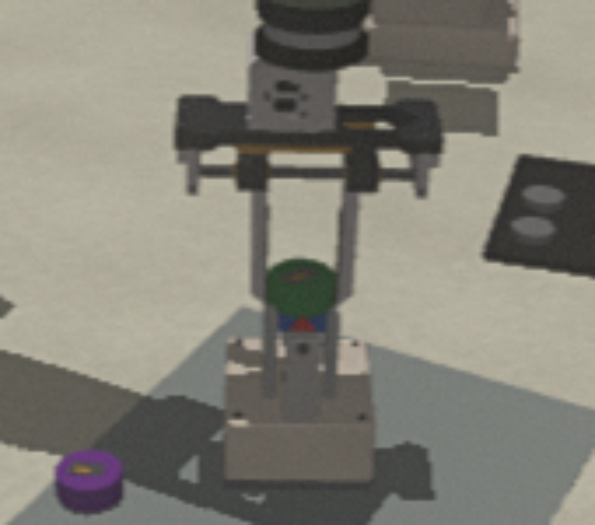

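Green sits between the rods with no side force. In the wrist view the mount is at (284,265), with the rod tips symmetric at (242,213) and (329,213). Now I press.

Call:
move_arm(increments=[[0, 0.2, 0, 0, 0, 0], [0, 0.2, 0, 0, 0, 0], [0, 0.1, 0, 0, 0, 0], [0, 0, 0, 0, 0, 0]])

```text
clock: 7.35
tool_pos: [0.5258, 0.0882, 0.1218]
ee_rot: [0.686, -0.686, -0.172, 0.172]
contact_force: [1.3, 0.3, 1.6]
grip_width: 0.522
```

Run:
```python
from h import *
togo([.5257,.0875,.1092],.491)
```

```text
clock 7.35 pos [0.5258 0.0882 0.1218] head 0.491 yaxis [ 0.  0. -1.] F [1.3 0.3 1.6] grip 49.0 mm
togo units [-0.01   0.315 -0.015] norm 0.32 turn_y -0.0000
```

Call:
move_arm(increments=[[0, 0.1, 0, 0, 0, 0], [0, 0.1, 0, 0, 0, 0], [0, 0.12, 0, 0, 0, 0], [0, 0, 0, 0, 0, 0], [0, 0, 0, 0, 0, 0]])

```text
clock: 7.85
tool_pos: [0.5254, 0.0881, 0.1094]
ee_rot: [0.686, -0.686, -0.172, 0.172]
contact_force: [0.6, 1.1, 3.4]
grip_width: 0.526
```

Run:
```python
from h import *
s,f=grab('wrist','w_m3')
togo([.5257,.0875,.1092],.491,s)
zt=.117
topface(f,s,45,85,s["tool_pos"][2]+.008)
s3,f3=grab('scene','s_m3')
cv2.imwrite('pics/s_m3c.png',cv2.resize(f3["image"][140:230,240:340],None,fx=6,fy=6,interpolation=cv2.INTER_CUBIC))
```

```text
clock 7.85 pos [0.5254 0.0881 0.1094] head 0.491 yaxis [-0.001  0.    -1.   ] F [0.6 1.1 3.4] grip 49.4 mm
togo units [-0.001  0.006 -0.017] norm 0.02 turn_y -0.0000
blob [284.9 271.9] enc [0.5222 0.0917] free [0.5231 0.0904 0.0249] R24.8 [0.5231 0.0903] rms 0.00018
```

View pics/w_m3.png

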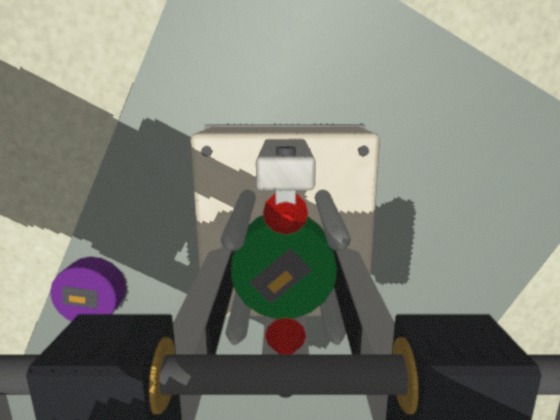

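View pics/s_m3c.png

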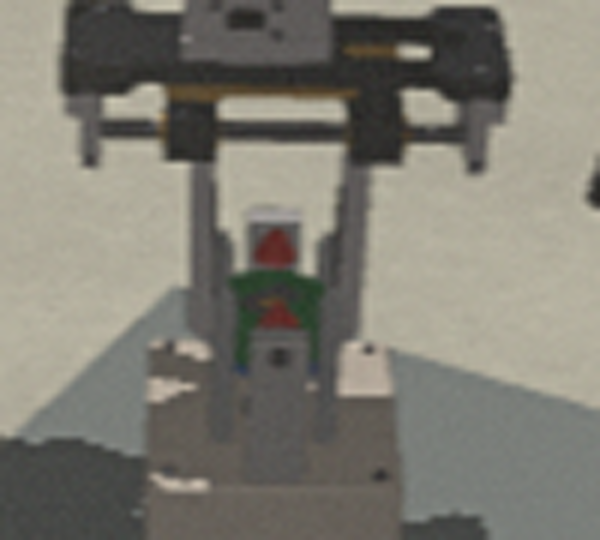

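Run:
```python
from h import *
s,f=pickle.load(open("pics/w_m3.pkl","rb"))
ax=np.array([.5245,.0897]);y=np.array([-np.sin(.491),np.cos(.491)])
for sg in(1,-1):
    for o in(0,.002,.004):
        print(sg,o,"nose low edge",proj(f,[*(ax+sg*y*(.021+o)),.12],s).round(1),"nose top",proj(f,[*(ax+sg*y*(.028+o)),.132],s).round(1),"mount edge",proj(f,[*(ax+sg*y*.025),.1165],s).round(1))
h=cv2.cvtColor(f["image"],cv2.COLOR_BGR2HSV);col=h[180:360,286]
m=((col[:,0]<8)|(col[:,0]>172))&(col[:,1]>120);g=(col[:,0]>45)&(col[:,0]<85)&(col[:,1]>80)
print("red rows",np.where(m)[0]+180,"green rows",(np.where(g)[0]+180)[[0,-1]])
```

```text
1 0 nose low edge [285.2 232.9] nose top [285.4 227. ] mount edge [285.2 221.9]
1 0.002 nose low edge [285.2 228.7] nose top [285.4 222.3] mount edge [285.2 221.9]
1 0.004 nose low edge [285.2 224.4] nose top [285.4 217.7] mount edge [285.2 221.9]
-1 0 nose low edge [285.2 316.2] nose top [285.3 344.8] mount edge [285.2 319.4]
-1 0.002 nose low edge [285.2 319.9] nose top [285.3 348.6] mount edge [285.2 319.4]
-1 0.004 nose low edge [285.2 323.5] nose top [285.3 352.4] mount edge [285.2 319.4]
red rows [202 203 204 205 206 207 208 209 210 211 212 213 214 215 216 217 218 219
 220 221 222 223 224 225 226 227 228 229 230 231 232 319 320 321 322 323
 324 325 326 327 328 329 330 331 332 333 334 335 336 337 338 339 340 341
 342 343 344 345 346 347 348 349 350 351 352 353 354] green rows [235 316]
```

Call:
move_arm(increments=[[0, 0.04, 0, 0, 0, 0], [0, 0, 0, 0, 0, 0], [0, 0, 0, 0, 0, 0]])

```text
clock: 8.25
tool_pos: [0.5254, 0.0881, 0.108]
ee_rot: [0.686, -0.686, -0.172, 0.172]
contact_force: [0.3, -0.3, 3.3]
grip_width: 0.522
```

```bash
cat > red.py <<'E'
from h import *
import sys
s,f=grab('wrist',sys.argv[1]);togo([.5257,.0875,.1092],.491,s)
h=cv2.cvtColor(f["image"],cv2.COLOR_BGR2HSV)
for u in(280,286,292):
    col=h[180:360,u];m=((col[:,0]<8)|(col[:,0]>172))&(col[:,1]>120);r=np.where(m)[0]+180
    a=r[r<270];b=r[r>=270];print(u,"red",(a[0],a[-1]) if len(a) else None,(b[0],b[-1]) if len(b) else None)
E
python3 red.py w_m4
```

```text
clock 8.25 pos [0.5254 0.0881 0.108 ] head 0.491 yaxis [-0. -0. -1.] F [ 0.3 -0.3  3.3] grip 49.1 mm
togo units [-0.001 -0.031 -0.017] norm 0.03 turn_y -0.0000
280 red (np.int64(204), np.int64(233)) (np.int64(321), np.int64(354))
286 red (np.int64(203), np.int64(234)) (np.int64(320), np.int64(353))
292 red (np.int64(205), np.int64(232)) (np.int64(321), np.int64(354))
```

Call:
move_arm(increments=[[0, 0, 0, 0, 0, 0], [0, 0, 0, 0, 0, 0], [0, 0, 0, 0, 0, 0], [0, 0, 0, 0, 0, 0]], claw=0.7)

```text
clock: 8.7
tool_pos: [0.5252, 0.0881, 0.1076]
ee_rot: [0.686, -0.686, -0.172, 0.172]
contact_force: [-0.5, -0.6, -0.8]
grip_width: 0.824
```

```bash
python3 red.py w_m5
```

```text
clock 8.7 pos [0.5252 0.0881 0.1076] head 0.491 yaxis [-0.001 -0.    -1.   ] F [-0.5 -0.6 -0.8] grip 77.4 mm
togo units [ 0.003 -0.039 -0.018] norm 0.04 turn_y -0.0000
280 red (np.int64(205), np.int64(233)) (np.int64(322), np.int64(353))
286 red (np.int64(203), np.int64(234)) (np.int64(321), np.int64(354))
292 red (np.int64(205), np.int64(233)) (np.int64(322), np.int64(354))
```

View pics/w_m5.png

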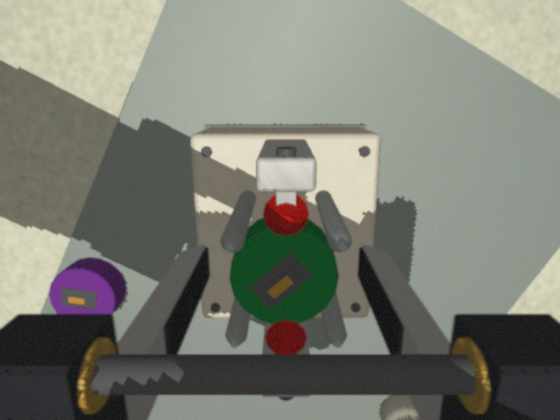

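Call:
move_arm(increments=[[0, -0.4, 0, 0, 0, 0], [0, -0.6, 0, 0, 0, 0], [0, -0.8, 0, 0, 0, 0], [0, -0.7, 0, 0, 0, 0], [0, -0.2, 0, 0, 0, 0]])

```text
clock: 9.25
tool_pos: [0.5278, 0.0881, 0.2197]
ee_rot: [-0.685, 0.686, 0.174, -0.17]
contact_force: [0.5, -0.1, 0.6]
grip_width: 0.848
```

Run:
```python
from h import *
s,f=grab('wrist','w_m6');togo([.523,-.287,.12],.491,s)
cv2.imwrite("pics/w_m6c.png",cv2.resize(cv2.convertScaleAbs(f["image"][115:305,205:375],alpha=1.6,beta=20),None,fx=3.1,fy=3.1,interpolation=cv2.INTER_CUBIC))
topface(f,s,45,85,.12)
s3,f3=grab('scene','s_m6')
cv2.imwrite('pics/s_m6c.png',cv2.resize(f3["image"][160:250,240:340],None,fx=6,fy=6,interpolation=cv2.INTER_CUBIC))
```

```text
clock 9.25 pos [0.5278 0.0881 0.2197] head 0.491 yaxis [ 0.007  0.    -1.   ] F [ 0.5 -0.1  0.6] grip 79.7 mm
togo units [-4.543  2.492 -8.206] norm 9.7 turn_y 0.0000
blob [277.8 205.4] enc [0.5226 0.0905] free [0.5232 0.0894 0.0244] R24.8 [0.523  0.0899] rms 0.00022
```

View pics/w_m6c.png

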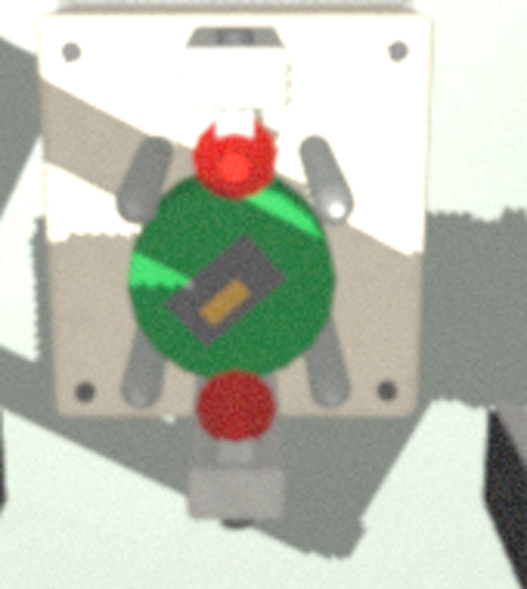

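View pics/s_m6c.png

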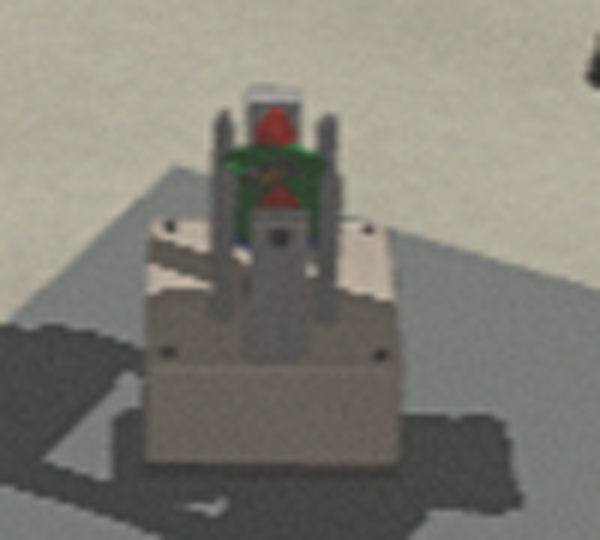

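Green is held: both red catches, at crop (234,165) and (236,405), overlap its rim, and the polished face is up. On to the amber mount.

Call:
move_arm(increments=[[-0.45, 0, -0.82, 0, 0, 0], [-0.45, 0, -0.82, 0, 0, 0], [-0.45, 0, -0.82, 0, 0, 0], [-0.45, 0, -0.82, 0, 0, 0], [-0.45, 0.2, -0.82, 0, 0, 0]], claw=1)

```text
clock: 9.85
tool_pos: [0.5228, -0.1002, 0.2065]
ee_rot: [0.686, -0.686, -0.171, 0.172]
contact_force: [0.3, 0.2, 0.4]
grip_width: 0.999
```

Call:
move_arm(increments=[[-0.45, 0.4, -0.82, 0, 0, 0], [-0.45, 0.4, -0.82, 0, 0, 0], [-0.45, 0.5, -0.82, 0, 0, 0], [-0.45, 0.5, -0.82, 0, 0, 0], [-0.49, 0.5, -0.82, 0, 0, 0]])

```text
clock: 10.35
tool_pos: [0.5185, -0.2871, 0.1126]
ee_rot: [0.687, -0.685, -0.171, 0.173]
contact_force: [-0.3, -0.2, -0.2]
grip_width: 0.998
```

Call:
move_arm(increments=[[0, 0, 0, 0, 0, 0], [0, 0, 0, 0, 0, 0], [0, 0, 0, 0, 0, 0], [0, 0, 0, 0, 0, 0]])

```text
clock: 10.75
tool_pos: [0.5205, -0.2855, 0.1164]
ee_rot: [-0.686, 0.686, 0.173, -0.172]
contact_force: [0.7, 0.6, 0.4]
grip_width: 0.996
```

Run:
```python
from h import *
s,f=grab('wrist','w_a1');togo([.523,-.287,.12],.491,s)
topface(f,s,6,26,.022,smin=130)
```

```text
clock 10.75 pos [ 0.5205 -0.2855  0.1164] head 0.4926 yaxis [ 0. -0. -1.] F [0.7 0.6 0.4] grip 93.6 mm
togo units [ 0.038 -0.09  -0.062] norm 0.12 turn_y 0.0016
blob [514.2 376.2] enc [ 0.7548 -0.3225] free [ 0.77   -0.3346  0.0184] R24.8 [ 0.763  -0.3317] rms 0.00349
blob [ 56.6 374.2] enc [ 0.4199 -0.5019] free [ 0.419  -0.5207  0.0198] R24.8 [ 0.4187 -0.5157] rms 0.00301
blob [367.4 285.9] enc [ 0.6149 -0.3024] free [ 0.6209 -0.3135  0.015 ] R24.8 [ 0.6175 -0.302 ] rms 0.00204
blob [285.1 217.1] enc [ 0.5211 -0.2882] free [ 0.5219 -0.2898  0.0245] R24.8 [ 0.5217 -0.2895] rms 0.00011
```

View pics/w_a1.png

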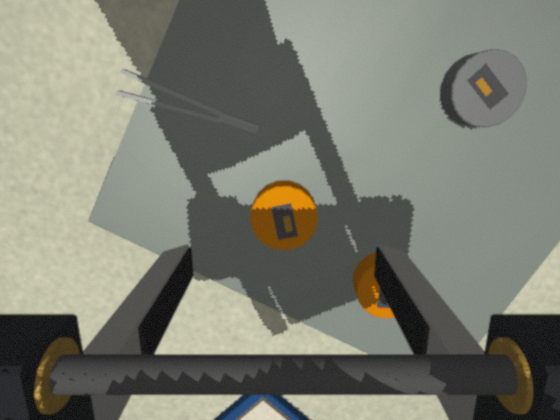

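Call:
move_arm(increments=[[-0.02, 0.8, -0.09, 0, 0, 0], [0, 0.8, 0, 0, 0, 0], [0, 0.6, 0, 0, 0, 0], [0, 0.3, 0, 0, 0, 0], [0, 0, 0, 0, 0, 0]])

```text
clock: 11.3
tool_pos: [0.5202, -0.2888, 0.0147]
ee_rot: [0.687, -0.685, -0.171, 0.173]
contact_force: [-0.2, 0.2, -0.7]
grip_width: 0.998
```

Call:
move_arm(increments=[[0, 0, 0, 0, 0, 0], [0, 0, 0, 0, 0, 0], [0, 0, 0, 0, 0, 0]])

```text
clock: 11.6
tool_pos: [0.5223, -0.2911, 0.0178]
ee_rot: [-0.685, 0.687, 0.173, -0.171]
contact_force: [0.5, -0.3, 0.3]
grip_width: 1.002
```

Run:
```python
from h import *
s,f=grab('wrist','w_a2');togo([.522,-.2897,.014],.491,s)
topface(f,s,6,26,.022,smin=130)
```

```text
clock 11.6 pos [ 0.5223 -0.2911  0.0178] head 0.4911 yaxis [ 0.003 -0.002 -1.   ] F [ 0.5 -0.3  0.3] grip 94.2 mm
togo units [0.01  0.095 0.035] norm 0.1 turn_y 0.0001
blob [422.  402.3] enc [ 0.6225 -0.3232] free [ 0.6272 -0.3222  0.0061] R24.8 [ 0.6146 -0.3035] rms 0.00132
blob [514.  375.6] enc [ 0.6542 -0.288 ] free [ 0.6644 -0.2954  0.0116] R24.8 [ 0.6483 -0.2899] rms 0.00207
blob [ 55.1 369.9] enc [ 0.4446 -0.3996] free [ 0.4455 -0.413   0.0108] R24.8 [ 0.4479 -0.3957] rms 0.0018
blob [397.7 342.7] enc [ 0.5915 -0.2967] free [ 0.5928 -0.3001  0.007 ] R24.8 [ 0.5815 -0.282 ] rms 0.00102
blob [288.2 262.3] enc [ 0.5204 -0.2875] free [ 0.5219 -0.2898  0.0245] R24.8 [ 0.5217 -0.2894] rms 0.00011
```

View pics/w_a2.png

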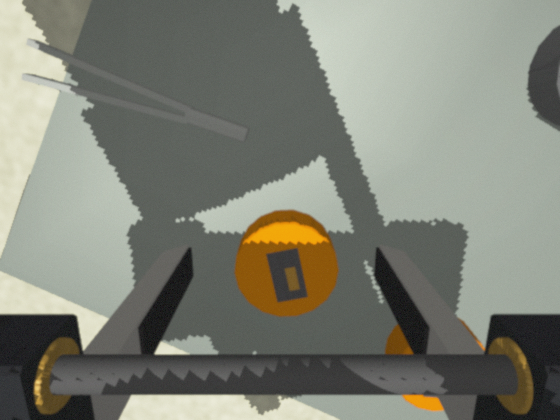

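Call:
move_arm(increments=[[0, 0.07, 0.03, 0, 0, 0], [0, 0, 0, 0, 0, 0], [0, 0, 0, 0, 0, 0], [0, 0, 0, 0, 0, 0]])

```text
clock: 12.05
tool_pos: [0.5205, -0.2893, 0.0132]
ee_rot: [0.686, -0.686, -0.172, 0.172]
contact_force: [-0.9, -0.7, -0.8]
grip_width: 1.0
```

Call:
move_arm(increments=[[0, 0, 0, 0, 0, 0], [0, 0, 0, 0, 0, 0], [0, 0, 0, 0, 0, 0], [0, 0, 0, 0, 0, 0], [0, 0, 0, 0, 0, 0]], claw=-1)

```text
clock: 12.55
tool_pos: [0.5205, -0.2893, 0.0132]
ee_rot: [0.686, -0.686, -0.172, 0.172]
contact_force: [-0.3, -0.5, -0.1]
grip_width: 0.608
```

Call:
move_arm(increments=[[0, 0, 0, 0, 0, 0], [0, 0, 0, 0, 0, 0], [0, 0, 0, 0, 0, 0], [0, 0, 0, 0, 0, 0]])

```text
clock: 12.95
tool_pos: [0.5206, -0.2893, 0.0133]
ee_rot: [-0.686, 0.686, 0.172, -0.172]
contact_force: [0.9, -0.6, 0.4]
grip_width: 0.522
```

Run:
```python
from h import *
s,f=grab('wrist','w_a3');togo([.522,-.2897,.014],.491,s)
topface(f,s,6,26,.022,smin=130)
```

```text
clock 12.95 pos [ 0.5206 -0.2893  0.0133] head 0.491 yaxis [ 0. -0. -1.] F [ 0.9 -0.6  0.4] grip 49.1 mm
togo units [ 0.026 -0.018 -0.026] norm 0.04 turn_y 0.0000
blob [407.3 379.9] enc [ 0.5994 -0.3101] free [ 0.6082 -0.3195  0.0085] R24.8 [ 0.5883 -0.326 ] rms 0.00232
blob [161.  375.4] enc [ 0.4905 -0.3676] free [ 0.4949 -0.3808  0.0077] R24.8 [ 0.5142 -0.3684] rms 0.00197
blob [285.9 271.4] enc [ 0.5189 -0.2879] free [ 0.5199 -0.2901  0.0249] R24.8 [ 0.52   -0.2902] rms 0.00014
```

View pics/w_a3.png

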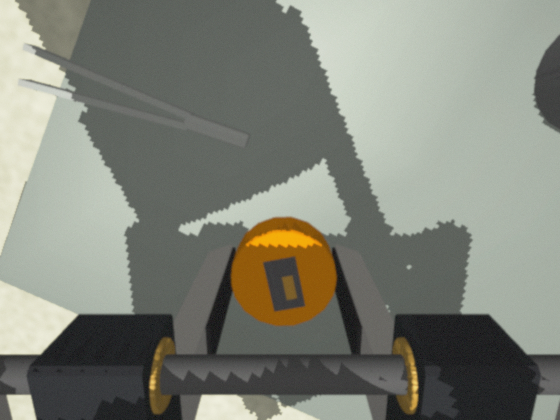

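Call:
move_arm(increments=[[0, -0.3, 0, 0, 0, 0], [0, -0.9, 0, 0, 0, 0], [0, -1, 0, 0, 0, 0], [0, -1, 0, 0, 0, 0], [0, -1, 0, 0, 0, 0]])

```text
clock: 13.5
tool_pos: [0.5203, -0.2891, 0.1837]
ee_rot: [-0.686, 0.686, 0.172, -0.172]
contact_force: [1.2, -0.2, 0.2]
grip_width: 0.525
```

Run:
```python
from h import *
togo([.5243,.0900,.18],.491)
```

```text
clock 13.5 pos [ 0.5203 -0.2891  0.1837] head 0.491 yaxis [ 0. -0. -1.] F [ 1.2 -0.2  0.2] grip 49.3 mm
togo units [4.556 0.089 8.312] norm 9.48 turn_y -0.0000
```

Call:
move_arm(increments=[[0.46, 0, 0.84, 0, 0, 0], [0.46, 0, 0.84, 0, 0, 0], [0.46, 0, 0.84, 0, 0, 0], [0.46, 0, 0.84, 0, 0, 0], [0.46, 0, 0.84, 0, 0, 0]])

```text
clock: 14.0
tool_pos: [0.5223, -0.0963, 0.1823]
ee_rot: [-0.686, 0.686, 0.172, -0.171]
contact_force: [0.8, -0.4, -0.2]
grip_width: 0.524
```

Call:
move_arm(increments=[[0.46, 0, 0.83, 0, 0, 0], [0.46, 0, 0.83, 0, 0, 0], [0.46, 0, 0.83, 0, 0, 0], [0.46, 0, 0.83, 0, 0, 0], [0.42, 0, 0.79, 0, 0, 0]])

```text
clock: 14.5
tool_pos: [0.5245, 0.0915, 0.1823]
ee_rot: [-0.686, 0.686, 0.172, -0.172]
contact_force: [1.3, 0.2, -1.2]
grip_width: 0.525
```

Call:
move_arm(increments=[[0, 0, 0, 0, 0, 0], [0, 0, 0, 0, 0, 0], [0, 0, 0, 0, 0, 0], [0, 0, 0, 0, 0, 0]])

```text
clock: 14.9
tool_pos: [0.5248, 0.0886, 0.1814]
ee_rot: [-0.686, 0.686, 0.171, -0.171]
contact_force: [-0.8, 1.5, -0.1]
grip_width: 0.523
```

Run:
```python
from h import *
s,f=grab('wrist','w_b1');togo([.5243,.0900,.18],.491,s)
topface(f,s,6,26,s["tool_pos"][2]+.0087,smin=130)
```

```text
clock 14.9 pos [0.5248 0.0886 0.1814] head 0.4892 yaxis [ 0. -0. -1.] F [-0.8  1.5 -0.1] grip 49.2 mm
togo units [0.005 0.036 0.036] norm 0.05 turn_y -0.0018
blob [161.3 372.8] enc [0.4956 0.0106] free [ 0.4979 -0.0012  0.0089] R24.8 [0.5164 0.0127] rms 0.00232
blob [406.  376.9] enc [0.6049 0.0689] free [0.6133 0.0582 0.008 ] R24.8 [0.5916 0.0504] rms 0.00229
blob [281.7 271.7] enc [0.5229 0.0904] free [0.524  0.0881 0.0249] R24.8 [0.524 0.088] rms 0.00017
```

View pics/w_b1.png

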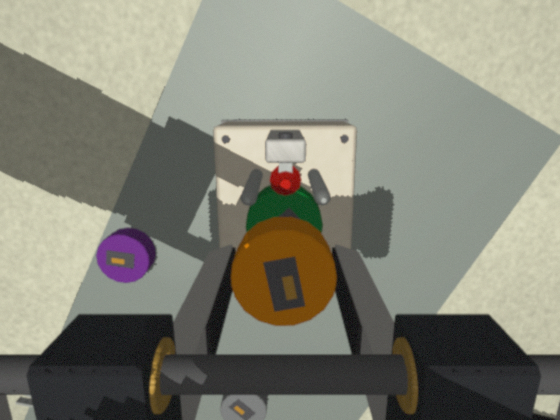

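Call:
move_arm(increments=[[0, 0.4, 0.045, 0, 0, 0], [0, 0.3, 0, 0, 0, 0], [0, 0.15, 0, 0, 0, 0], [0, 0.1, 0, 0, 0, 0], [0, 0, 0, 0, 0, 0]])

```text
clock: 15.45
tool_pos: [0.5234, 0.0912, 0.1426]
ee_rot: [0.686, -0.686, -0.171, 0.172]
contact_force: [-0.4, -0.8, -0.4]
grip_width: 0.522
```

Call:
move_arm(increments=[[0, 0, 0, 0, 0, 0], [0, 0, 0, 0, 0, 0]])

```text
clock: 15.65
tool_pos: [0.5243, 0.0915, 0.1438]
ee_rot: [-0.686, 0.686, 0.172, -0.171]
contact_force: [0.3, -0.2, -0.7]
grip_width: 0.525
```

Run:
```python
from h import *
s,f=grab('wrist','w_b2');togo([.5243,.0900,.1078],.491,s)
topface(f,s,6,26,s["tool_pos"][2]+.0087,smin=130)
```

```text
clock 15.65 pos [0.5243 0.0915 0.1438] head 0.491 yaxis [ 0.001 -0.    -1.   ] F [ 0.3 -0.2 -0.7] grip 49.4 mm
togo units [-0.019  0.901 -0.031] norm 0.9 turn_y 0.0000
blob [406.1 375.8] enc [0.6037 0.0711] free [0.6126 0.0614 0.0084] R24.8 [0.5916 0.0538] rms 0.0023
blob [160.2 376.4] enc [0.4942 0.013 ] free [0.4984 0.001  0.0087] R24.8 [0.515  0.0151] rms 0.00212
blob [287.  281.9] enc [0.5212 0.0955] free [0.5236 0.0908 0.025 ] R24.8 [0.5237 0.0906] rms 0.00015
```

View pics/w_b2.png

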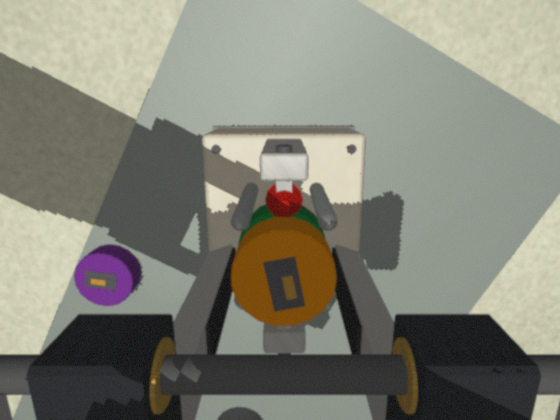

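Call:
move_arm(increments=[[0, 0.2, -0.015, 0, 0, 0], [0, 0.2, 0, 0, 0, 0], [0, 0.15, 0, 0, 0, 0], [0, 0, 0, 0, 0, 0]])

```text
clock: 16.1
tool_pos: [0.5249, 0.0909, 0.121]
ee_rot: [-0.686, 0.686, 0.172, -0.171]
contact_force: [2.3, 0.2, 1.4]
grip_width: 0.523
```

Run:
```python
from h import *
togo([.5243,.0900,.1078],.491)
```

```text
clock 16.1 pos [0.5249 0.0909 0.121 ] head 0.491 yaxis [ 0.002  0.    -1.   ] F [2.3 0.2 1.4] grip 49.2 mm
togo units [-0.024  0.329 -0.013] norm 0.33 turn_y -0.0000
```

Call:
move_arm(increments=[[0, 0.1, 0, 0, 0, 0], [0, 0.1, 0, 0, 0, 0], [0, 0.1, 0, 0, 0, 0], [0, 0.03, 0, 0, 0, 0], [0, 0, 0, 0, 0, 0]])

```text
clock: 16.6
tool_pos: [0.5248, 0.0909, 0.1084]
ee_rot: [-0.686, 0.686, 0.172, -0.171]
contact_force: [2.3, -0.4, 4.4]
grip_width: 0.525
```

```bash
python3 red.py w_b3;python3 - <<'E'
from h import *
s,f=pickle.load(open("pics/w_b3.pkl","rb"))
topface(f,s,6,26,s["tool_pos"][2]+.0087,smin=130)
s3,f3=grab('scene','s_b3')
cv2.imwrite('pics/s_b3c.png',cv2.resize(f3["image"][140:230,240:340],None,fx=6,fy=6,interpolation=cv2.INTER_CUBIC))
E
```

```text
clock 16.6 pos [0.5248 0.0909 0.1084] head 0.4909 yaxis [ 0.001  0.    -1.   ] F [ 2.3 -0.4  4.4] grip 49.3 mm
togo units [-0.021 -0.02  -0.086] norm 0.09 turn_y -0.0001
280 red (np.int64(210), np.int64(238)) (np.int64(326), np.int64(354))
286 red (np.int64(210), np.int64(239)) (np.int64(325), np.int64(354))
292 red (np.int64(212), np.int64(237)) (np.int64(327), np.int64(354))
blob [406.5 375.8] enc [0.6045 0.0711] free [0.6125 0.0607 0.0084] R24.8 [0.5928 0.0525] rms 0.00224
blob [160.6 376.1] enc [0.4951 0.0128] free [ 0.4977 -0.      0.0088] R24.8 [0.5185 0.0118] rms 0.00206
blob [283.4 282.5] enc [0.5216 0.0934] free [0.5243 0.0898 0.0248] R24.8 [0.5243 0.0898] rms 0.00024
```

View pics/w_b3.png

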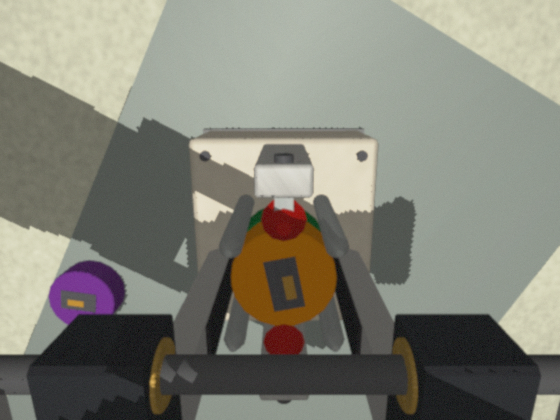

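View pics/s_b3c.png

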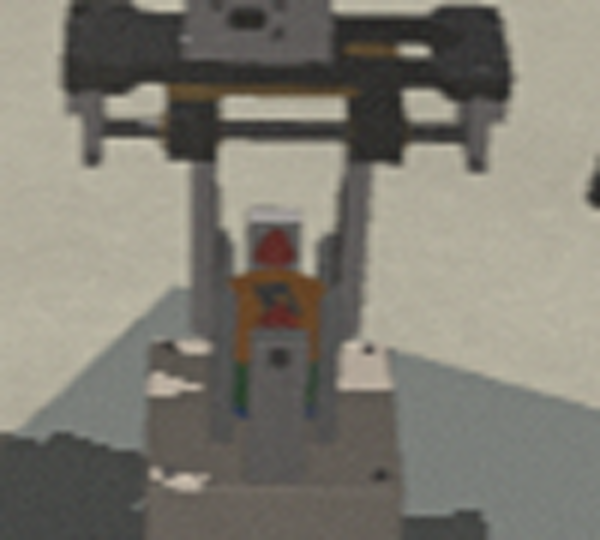

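Call:
move_arm(increments=[[0, 0.03, 0, 0, 0, 0], [0, 0, 0, 0, 0, 0], [0, 0, 0, 0, 0, 0]])

```text
clock: 17.0
tool_pos: [0.5246, 0.0909, 0.1071]
ee_rot: [-0.686, 0.686, 0.172, -0.171]
contact_force: [3.2, -0.4, 4.7]
grip_width: 0.522
```

```bash
python3 red.py w_b4
```

```text
clock 17.0 pos [0.5246 0.0909 0.1071] head 0.491 yaxis [ 0.001  0.    -1.   ] F [ 3.2 -0.4  4.7] grip 49.1 mm
togo units [-0.017 -0.051 -0.088] norm 0.1 turn_y -0.0000
280 red (np.int64(211), np.int64(239)) (np.int64(327), np.int64(354))
286 red (np.int64(211), np.int64(240)) (np.int64(327), np.int64(354))
292 red (np.int64(213), np.int64(239)) (np.int64(328), np.int64(353))
```

Catch gap is the same as for green (about 87 px) and the force is spring only (4.7 N). Releasing.

Call:
move_arm(increments=[[0, 0, 0, 0, 0, 0], [0, 0, 0, 0, 0, 0], [0, 0, 0, 0, 0, 0], [0, 0, 0, 0, 0, 0]], claw=0.7)

```text
clock: 17.45
tool_pos: [0.5228, 0.091, 0.1058]
ee_rot: [0.686, -0.686, -0.171, 0.173]
contact_force: [-0.6, -0.2, -0.1]
grip_width: 0.824
```

```bash
python3 red.py w_b5
```

```text
clock 17.45 pos [0.5228 0.091  0.1058] head 0.4911 yaxis [-0.003 -0.    -1.   ] F [-0.6 -0.2 -0.1] grip 77.5 mm
togo units [ 0.024 -0.086 -0.111] norm 0.14 turn_y 0.0001
280 red (np.int64(215), np.int64(242)) (np.int64(332), np.int64(354))
286 red (np.int64(214), np.int64(243)) (np.int64(331), np.int64(354))
292 red (np.int64(214), np.int64(243)) (np.int64(331), np.int64(354))
```

Call:
move_arm(increments=[[0, -0.4, 0, 0, 0, 0], [0, -0.6, 0, 0, 0, 0], [0, -0.8, 0, 0, 0, 0], [0, -0.7, 0, 0, 0, 0], [0, -0.2, 0, 0, 0, 0]])

```text
clock: 18.0
tool_pos: [0.526, 0.091, 0.2183]
ee_rot: [-0.685, 0.686, 0.174, -0.17]
contact_force: [0.5, -0.3, 0.2]
grip_width: 0.852
```

Run:
```python
from h import *
s,f=grab('wrist','w_b6');togo([.523,.09,.215],.491,s)
cv2.imwrite("pics/w_b6c.png",cv2.resize(cv2.convertScaleAbs(f["image"][115:305,205:375],alpha=1.6,beta=20),None,fx=3.1,fy=3.1,interpolation=cv2.INTER_CUBIC))
topface(f,s,6,26,.12,smin=130)
s3,f3=grab('scene','s_b6')
cv2.imwrite('pics/s_b6c.png',cv2.resize(f3["image"][160:250,240:340],None,fx=6,fy=6,interpolation=cv2.INTER_CUBIC))
```

```text
clock 18.0 pos [0.526  0.091  0.2183] head 0.4911 yaxis [ 0.006  0.    -1.   ] F [ 0.5 -0.3  0.2] grip 80.1 mm
togo units [-0.08   0.081  0.014] norm 0.11 turn_y 0.0001
blob [479.6 373.7] enc [0.7395 0.0367] free [0.7564 0.0266 0.0187] R24.8 [0.7496 0.0285] rms 0.00377
blob [ 85.7 378.5] enc [ 0.4492 -0.1161] free [ 0.4524 -0.1349  0.0181] R24.8 [ 0.4549 -0.127 ] rms 0.00367
blob [281.  214.8] enc [0.5217 0.0916] free [0.524  0.0891 0.0244] R24.8 [0.5237 0.0896] rms 0.00014
```

View pics/w_b6c.png

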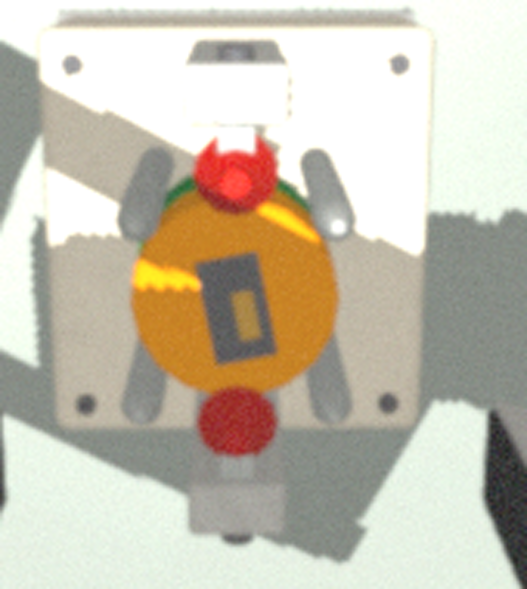

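View pics/s_b6c.png

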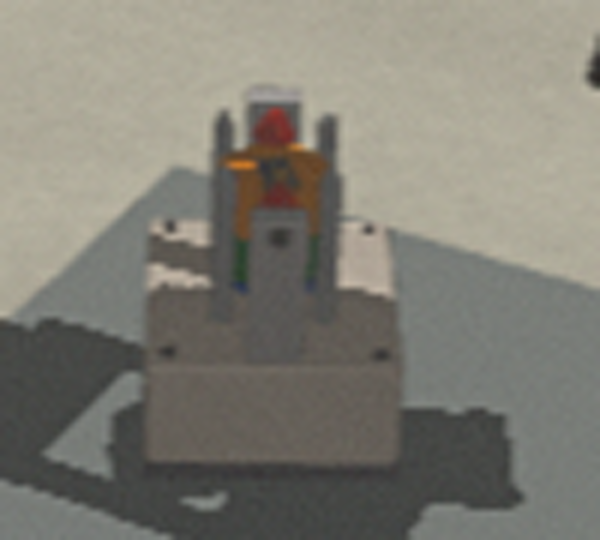

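Call:
move_arm(increments=[[0, 0, 0, 0, 0, 0], [0, 0, 0, 0, 0, 0], [0, 0, 0, 0, 0, 0], [0, 0, 0, 0, 0, 0], [0, 0, 0, 0, 0, 0]])

```text
clock: 18.6
tool_pos: [0.5238, 0.0909, 0.2143]
ee_rot: [0.686, -0.686, -0.171, 0.172]
contact_force: [-0.2, 0.0, -0.5]
grip_width: 0.85
```

Run:
```python
from h import *
s,f=grab('scene','s_end')
a=pickle.load(open("pics/scene0.pkl","rb"))[1]["image"];b=f["image"]
for n,(x,y) in dict(grey=(266,286),canister=(330,266),tweezers=(174,290),amber2=(237,339),purple=(225,237)).items():
    print(n,np.abs(a[y-12:y+12,x-15:x+15].astype(int)-b[y-12:y+12,x-15:x+15]).mean().round(1))
print(s["contact_force"].round(1),s["clock"])
```

```text
grey 3.5
canister 3.5
tweezers 4.1
amber2 4.1
purple 16.9
[-0.2  0.  -0.5] 18.6
```

View pics/s_end.png

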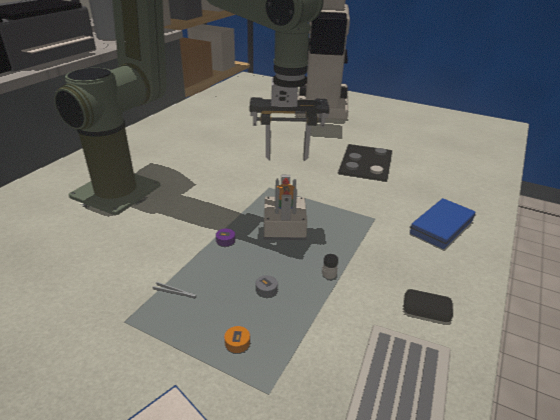

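The grey mount (266,286), canister (330,266), tweezers (174,290), the other amber (237,339) and purple (225,237) are where they started. The larger pixel change around purple is the arm's shadow.

```bash
python3 -c "
from plant import bot
print(bot.hand_in())"
```

```text
the job is handed in; nothing more can be done
None
```

The green mount went in first, then the amber one nearest the base. Each was pressed until its top was about 4 mm below the catches' undersides and then released. The job was handed in at about 18.6 s; the hand-in reports no verdict.

**Last checks:**
- **Loading:** the amber mount sits directly on the green one, with the chip in its polished face visible. The green mount's face was up when it was loaded.
- **Catches:** both red catches overlap the amber rim. It stayed put after release and showed the same catch spacing as the green one did.
- **Force:** the last reading while pressing was 3.3 N for green and 4.7 N for amber. The tool now reads about zero and is clear of everything.
- **Bystanders:** the grey mount, canister, tweezers, other amber mount and purple look-alike are where they started.

**Disagreements:**
- **Magazine axis:** it came out about 2 mm apart when taken from the housing screws instead of the rod tips. I used a value in between, and both mounts went in cleanly.
- **Arm position:** it wandered by 1 to 2 mm while holding still, and I allowed for that from the wrist pictures.
- **Lower (−y) catch:** its edge appeared about 3 pixels further out than predicted for fully in, with both mounts. I took this as calibration error, because the pressing force matched the follower spring alone and both mounts stayed held.

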